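# Fit the charging module of the handlamp station

## Robot

A 6-joint arm with a two-finger parallel gripper is mounted at the origin on the work surface. World frame = base frame: x ahead of the robot, y to its left, z up, the work surface at z = 0. Lengths are in mm, angles in rad, forces in N, time in s.
With the tool pointing down it reaches from about 325 to 775 mm from the base axis. Payload 5.5 kg.
Tool frame: the origin (TCP) lies between the finger pads; the fingertips stand 11 mm ahead of it and the grasp point (between the pads) lies 8 mm behind it; z points along the fingers, y is the line along which they close (so a half turn about z gives the same grasp; the last joint's range is limited). The gripper opens to 85 mm and grips with 20 to 120 N. Pads are 22 mm wide; open, the fingers measure 114 mm over their backs; the gripper's body (76 mm by 85 mm) begins 54 mm behind the grasp point. The pads swing forward as they close: fully open they stand 13 mm farther back than shut.
Start: joints at [-0.057, 0.091, 1.231, -0, 1.82, -0.057], TCP at [600.014, -0.003, 242.275] pointing down, gripper open.
Joint ranges: [-2.87, 2.87], [-0.86, 2.18], [0.17, 2.46], [-1.51, 4.65], [0.06, 2.69], [-2.65, 2.65]. Speed limits (rad/s): [2.57, 2.57, 3.01, 3.14, 3.14, 3.14].

## Interface

Orientations are given as a rotation vector (axis times angle).
In Python, from bench import arm gives the robot as it stands.
- The arm moves only by the shell command python3 -m crank 'ROWS' [FORCE]. ROWS is JSON, a list of rows, each a list of 7 numbers: the closure, from 0 (fully open) to 1 (shut), then the shift along the tool's x, y, z each as a share of 50 cm, from -1 to 1, then the turn, a rotation vector about the tool's x, y, z each as a share of 180 degrees, from -1 to 1. In form: [[grip, dx, dy, dz, rx, ry, rz], ...]. A call has 1 to 10 rows; each row is the pose to reach, as a shift and turn from the pose commanded when the call began, along the tool's axes at that moment, turning the shorter way round; what a row does not reach only later rows make up. A row lasts 1/10 s, in which the tool goes at most 50 mm and 8.59 degrees, less where a joint would pass 70% of its speed; a pose out of reach is approached as far as the arm can. A call with a number of a shift or a turn outside -1 to 1 is refused whole. A call with a gripper value outside its range is refused whole. The fingers move at their own pace and stop on an object; FORCE is the grip in N (left out, the last holds). Time passes only in rows, so rows that repeat a pose let the fingers close. It gives the time, the measured TCP pose, the force, the opening and the grip force at its end, in the units of the state.
- arm.get_state(): the state, without advancing time (a new reading comes with each control period).
- arm.grab_frame(name): name is "scene" or "side" or "wrist"; returns a dict with "pixels" (384x512x3 uint8, red, green, blue), "K" (3x3 intrinsics, pixels), "position" and "attitude" of the camera in the world. Camera axes: x right, y up, looking along -z (the intrinsics and any distortion apply to the point x, -y, -z); pixel columns grow to the right and rows downward; lengths in mm; the calibration is good to about 2 mm. A picture is of the moment at which its call begins. There is no depth.
- arm.sign_off(): hands the job in; it is judged then, once.
The state is a dict: "time_s": time; "joints": joint angles; "joint_velocities": joint speeds; "joint_efforts": joint torques, N m; "ee_pos": TCP position; "ee_rot": TCP orientation; "wrist_force": force on the tool from outside, world axes, zero at the start; "torque": the same for the moment, N m; "opening": finger opening in mm; "gripper_force": force on a finger pad.
Only numpy, scipy, OpenCV 4.12 (cv2) and the standard library are available. Lean on these libraries where they do the work, as an engineer would, in place of code of your own. Each camera call takes 0.05 s, during which the arm holds its last target. There are 200 camera calls.

## Task

The handlamp's charging station needs its module fitted, and the lamp is in the way. First lift the lamp off its stand, set it down gently and upright, wholly on the round rubber mat, and let go of it; then take the oblong module (not the square one) and plug it into the empty sloping socket until it is fully home, and let go. Leave everything else on the bench where it is, and do not tip the lamp.

Things in the scene. Friction and masses are not known exactly. Their poses are not given: they have to be found in the camera images.
- lamp: handlamp (lantern), 164 mm tall, 0.35 kg; black rubber base 76 mm wide, clear middle 62 mm wide, black cap 80 mm wide from 85 to 105 mm up. Origin: centre of its underside, z up. It starts on the station's stand
- lamp_handle (a point): middle of the lamp's handle, 157 mm above the lamp's origin; axes as the lamp's. The handle is a straight level black bar along the lamp's y, 14 x 14 mm in section, between two uprights at y = -36 and +36 mm (64 mm clear between them), with 45 mm free below the bar
- station: charging station, fixed: dark steel foot slab 135 x 240 mm, 12 mm high. Origin: on the bench under the slab, z up, x away from its front. The lamp's stand is a black round cup 100 mm wide at x -20, y +60 mm; its inner floor (90 mm wide) lies 44 mm above the bench, its rim 52 mm. The socket block stands at y -60 mm
- socket: white plastic sloping socket block of the station, 80 (x) x 90 (y) x 30 mm, its face tilted 30 degrees from level, sloping down towards the lamp's stand. Origin: centre of the mouth of its one oblong hole, on the face, 75 mm above the bench; z points straight out of the hole, x level, y down the slope. The hole is 22 mm (x) x 32 mm (y), 25 mm deep
- module: oblong module, 60 mm tall, 0.08 kg: black body 28 mm (x) x 40 mm (y) from 22 to 60 mm up, over a brass foot 20 mm (x) x 30 mm (y) x 22 mm long (last 4 mm narrowed) that plugs into the hole (either way round) until the body rests on the socket's face. Origin: centre of the foot's underside, z up through the body. It starts standing on its foot on the plywood board
- mat: round black rubber mat, 150 mm wide, 4 mm thick, fixed. Origin: centre of its underside, on the bench
- board: plywood board 100 (x) x 170 (y) x 8 mm, fixed, on which the two modules stand. Origin: centre of its underside
- square_module: bystander: module with square black body 44 x 44 mm and square foot 32 x 32 mm, same height; does not fit; stands beside the other one on the plywood board
- wrench: bystander: steel wrench lying flat
- screwdriver: bystander: screwdriver lying flat
- hammer: bystander: hammer lying flat
- oil_bottle: bystander: white bottle, 150 mm tall, 56 mm wide
- jar: bystander: glass jar, 70 mm tall, 60 mm wide
- mug: bystander: white mug, 85 mm tall
Not all that is in view belongs to the job. Leave any green look-alike of the lamp alone.

How it is judged (in metres and radians):
On the way, in this order (a step that is already met when the one before it is completed fails the run):
1. the lamp stands upright and released on the round mat (horizontal distance between lamp and mat below 0.04 m and height (world z) of lamp below 0.012 m and angle between lamp's own z axis and vertical below 0.1 rad and linear speed of lamp below 0.03 m/s and contact force between the fingers and lamp below 0.1 N), for 0.2 s.
2. the oblong module sits fully home in the sloping socket, released (z of module in the frame of socket below -0.0195 m and x of module in the frame of socket between -0.004 and 0.004 m and y of module in the frame of socket between -0.004 and 0.004 m and angle between the z axis of module and the z axis of socket, either way round below 0.08 rad and linear speed of module below 0.02 m/s and contact force between the fingers and module below 0.1 N), for 0.2 s.
At the end, for the whole second after the job is handed in: The lamp stands upright (within 0.1 rad) and still on the round mat, its centre within 40 mm of the mat's; the oblong module sits straight in the sloping socket, centred within 4 mm and home to within 2.5 mm, at rest; both are released (all of step 1 and all of step 2); the robot touches nothing.
It fails at once if the lamp is tipped by more than 0.5 rad (angle between lamp's own z axis and vertical above 0.5 rad).
It fails at once if the lamp is dropped (falls faster than 0.4 m/s out of the fingers) (linear speed of lamp above 0.4 m/s and contact force between the fingers and lamp below 0.1 N).
It fails at once if a bystander is moved by more than 30 mm (distance of any of square_module, wrench, screwdriver, hammer, oil_bottle, jar, mug from where it was at the start of the episode above 0.03 m).
It also fails if it takes over 64 s, if anything falls off the work surface, if the arm or the gripper's body presses on something with over 40 N, if the wrist force passes 120 N, or if a joint passes its speed limit or range.

## Working session

There is one attempt and no reset: what is moved stays moved. The work goes in short steps, Python scripts to look and compute and a shell command to move; the robot and the scene stay as the last step left them, time stands still between calls to the robot, and variables do not carry over. Pictures are saved under pics/ and viewed, at most 12 in all, crops included, and the job is handed in when it is done.

```bash
mkdir -p pics; ls; cat > h.py <<'E'
import numpy as np, cv2
from scipy.spatial.transform import Rotation as R
from bench import arm
def rays(f,uv):
    uv=np.atleast_2d(np.array(uv,float)); K=np.array(f["K"])
    d=np.c_[(uv[:,0]-K[0,2])/K[0,0],-(uv[:,1]-K[1,2])/K[1,1],-np.ones(len(uv))]
    A=np.array(f["attitude"],float)
    Rm=A if A.shape==(3,3) else (R.from_rotvec(A).as_matrix())
    return np.array(f["position"],float),d@Rm.T
def plane(f,uv,z):
    p,d=rays(f,uv); return p+d*((z-p[2])/d[:,2])[:,None]
def proj(f,P):
    A=np.array(f["attitude"],float); Rm=A if A.shape==(3,3) else R.from_rotvec(A).as_matrix()
    c=(np.atleast_2d(P)-np.array(f["position"]))@Rm; K=np.array(f["K"])
    return np.c_[K[0,2]-K[0,0]*c[:,0]/c[:,2],K[1,2]+K[1,1]*c[:,1]/c[:,2]]
E
python3 - <<'E'
from h import *
import pickle
F={}
for n in("scene","side","wrist"):
    f=arm.grab_frame(n);F[n]=f;print(n,f["K"],f["position"],f["attitude"],[k for k in f])
    cv2.imwrite(f"pics/{n}0.png",cv2.resize(f["pixels"][:,:,::-1],(800,600)))
pickle.dump(F,open("F0.pkl","wb"))
print(arm.get_state())
E
```

```text
pics
scene [[453.02465244   0.         255.30059818]
 [  0.         453.02465244 198.00114676]
 [  0.           0.           1.        ]] [1074.57500181  521.83532231 1275.93830756] [0.27689051 0.6857024  2.32804873] ['pixels', 'K', 'position', 'attitude']
side [[408.89030969   0.         255.91206835]
 [  0.         408.89030969 186.20854692]
 [  0.           0.           1.        ]] [ 228.07383266 1004.85533699  824.37755573] [ 0.24910095 -1.38126822 -2.4884131 ] ['pixels', 'K', 'position', 'attitude']
wrist [[268.14242349   0.         253.99879124]
 [  0.         268.14242349 190.4814381 ]
 [  0.           0.           1.        ]] [599.5621759   68.66664215 371.07651619] [-0.28003612  0.00202514 -0.00041317] ['pixels', 'K', 'position', 'attitude']
{'time_s': 0.15, 'joints': array([-5.66668460e-02,  9.17483781e-02,  1.23163977e+00, -1.84556593e-05,
        1.81981627e+00, -5.66762001e-02]), 'joint_velocities': array([-0.00137932, -0.00139466, -0.00166043, -0.00148766, -0.00165993,
       -0.00030629]), 'joint_efforts': array([ 1.18562282e-03, -4.59372532e+01, -4.18527281e+01, -2.23398712e-05,
        9.54780931e-03, -9.16542831e-06]), 'ee_pos': array([5.99794130e+02, 2.38869217e-02, 2.41355982e+02]), 'ee_rot': array([-2.22059398e+00, -2.22060468e+00,  1.70626003e-03]), 'wrist_force': array([-0.51802156,  0.23580506,  0.35748487]), 'torque': array([ 0.03936316, -0.04250158,  0.01442979]), 'gripper_force': 0.0, 'opening': 85.13452847063171}
```

View pics/scene0.png

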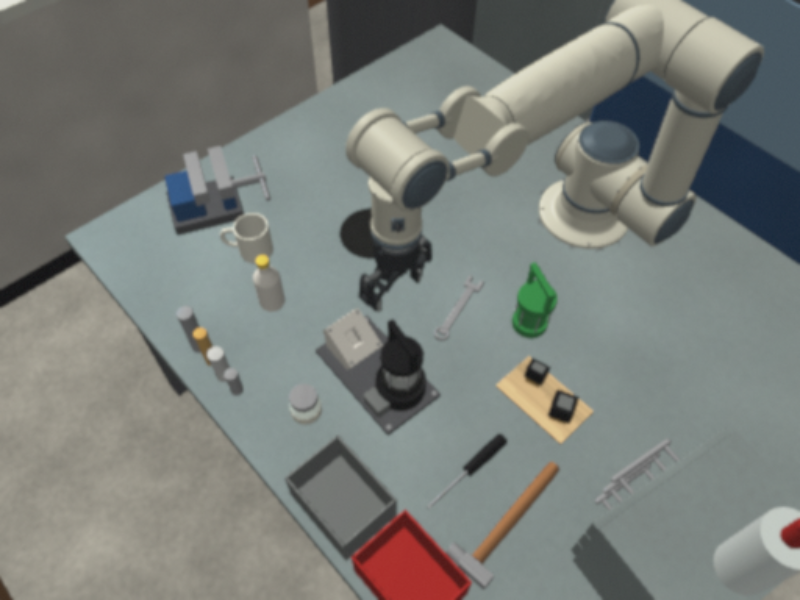

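View pics/side0.png

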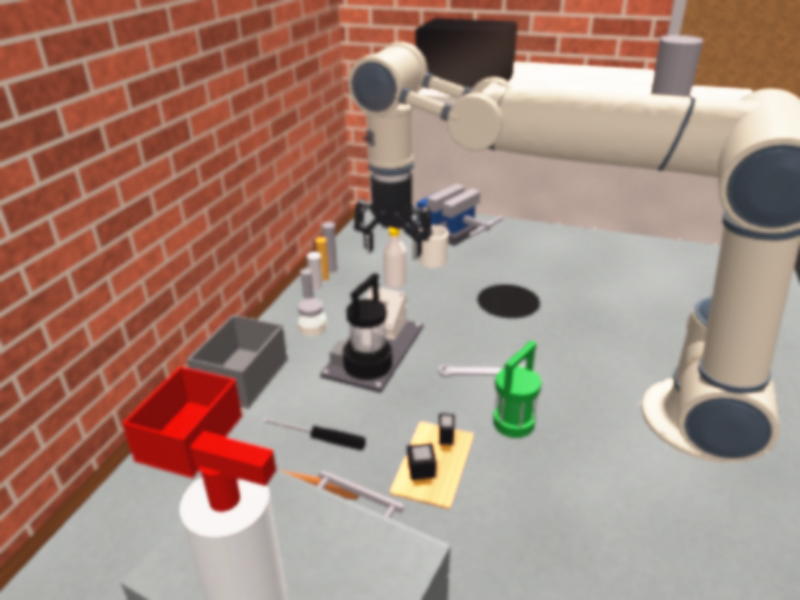

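The scene view (800x600) shows the lamp at about (400,370) on the station, the socket block at (355,338), the mat at (370,232) partly hidden by the gripper, and the board with the oblong module (537,371) and the square one (565,406). The side view shows the mat whole at (508,300), the lamp at (368,330) and the oblong module at (446,428).

```bash
python3 - <<'E'
from h import *
import pickle
F=pickle.load(open("F0.pkl","rb"))
S,D=F["scene"],F["side"]
# mat from side
g=cv2.cvtColor(D["pixels"],cv2.COLOR_RGB2GRAY); m=np.zeros_like(g); m[172:212,296:356]=(g[172:212,296:356]<70)
c=max(cv2.findContours(m,0,1)[0],key=cv2.contourArea)[:,0]
P=plane(D,c,4)[:,:2]; (cx,cy),r=cv2.minEnclosingCircle(P.astype(np.float32)); e=cv2.fitEllipse(P.astype(np.float32)); print("mat",cx,cy,r,e)
for n,f,roi in(("scene",S,(310,220,390,290)),("side",D,(245,265,310,330))):
    h=cv2.cvtColor(f["pixels"],cv2.COLOR_RGB2HSV); m=np.zeros(h.shape[:2],np.uint8); x0,y0,x1,y1=roi
    s=h[y0:y1,x0:x1]; m[y0:y1,x0:x1]=((s[...,0]>8)&(s[...,0]<30)&(s[...,1]>70)&(s[...,2]>110))
    c=max(cv2.findContours(m,0,1)[0],key=cv2.contourArea)[:,0]
    P=plane(f,c,8)[:,:2]; print(n,"board",cv2.minAreaRect(P.astype(np.float32)))
a=cv2.resize(S["pixels"][185:285,195:295],(400,400),interpolation=2)
b=cv2.resize(D["pixels"][165:265,195:295],(400,400),interpolation=2)
cv2.imwrite("pics/c1.png",np.hstack([a,b])[:,:,::-1])
a=cv2.resize(S["pixels"][220:290,310:380],(400,400),interpolation=2)
b=cv2.resize(D["pixels"][255:325,245:315],(400,400),interpolation=2)
cv2.imwrite("pics/c2.png",np.hstack([a,b])[:,:,::-1])
E
```

```text
mat 414.26751708984375 -280.97454833984375 69.80127716064453 ((414.4131164550781, -281.1141357421875), (130.0968780517578, 136.67088317871094), 88.9754409790039)
scene board ((439.3140869140625, 263.0172119140625), (98.97480010986328, 168.05648803710938), 1.0864498615264893)
side board ((435.8238830566406, 264.8298034667969), (101.7037582397461, 175.01744079589844), 0.6489771008491516)
```

View pics/c1.png

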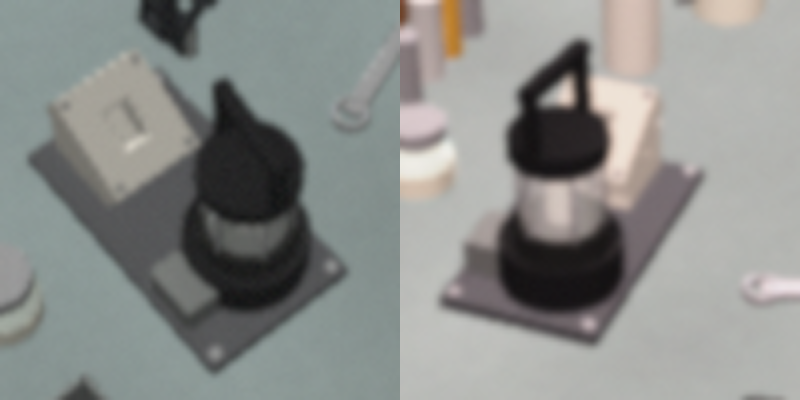

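View pics/c2.png

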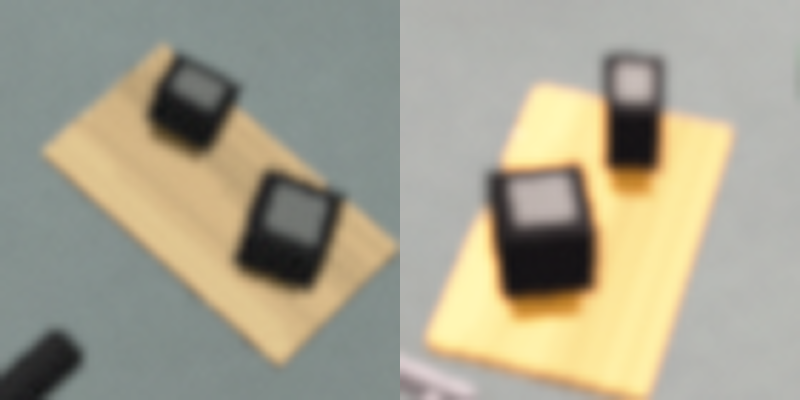

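Crop 1 shows the slab corners in scene at (30,158), (213,370), (345,268), the hole at about (127,120), and the handle bar in side from (525,98) to (580,50). Crop 2 shows the oblong module's grey top at (201,87) in scene and (633,82) in side.

```bash
python3 - <<'E'
from h import *
import pickle
F=pickle.load(open("F0.pkl","rb"))
S,D=F["scene"],F["side"]
cs=lambda x,y:((x+.5)/4-.5+195,(y+.5)/4-.5+185)
cd=lambda x,y:((x-400+.5)/4-.5+195,(y+.5)/4-.5+165)
def show(n,f,c,pts,z): print(n,np.round(plane(f,[c(*p) for p in pts],z)[:,:2],1).tolist())
show("slab S",S,cs,[(30,158),(213,370),(345,268)],12)
show("slab D",D,cd,[(440,303),(597,340),(703,172)],12)
show("handle D",D,cd,[(525,98),(580,50)],201)
show("handle S",S,cs,[(222,90)],201)
# lamp cap edges in side: left/right of cap at z~44+105
show("cap D l/r",D,cd,[(508,130),(608,130)],149)
show("cap S l/r/b",S,cs,[(197,170),(302,170),(247,220)],149)
def tri(p,q):
    a,d=rays(S,cs(*p));b,e=rays(D,cd(*q)); M=np.c_[d[0],-e[0]]; t=np.linalg.lstsq(M,b-a,rcond=None)[0]
    return np.round((a+d[0]*t[0]+b+e[0]*t[1])/2,1), np.linalg.norm(a+d[0]*t[0]-b-e[0]*t[1])
print("handle end",tri((222,88),(580,50)))
show("hole S",S,cs,[(127,120)],75)
show("face S",S,cs,[(138,50),(50,98)],97.5); show("face low S",S,cs,[(205,145),(112,200)],52.5)
for n,f,roi in(("scene",S,(335,225,354,245)),("side",D,(279,262,295,276)),("sceneSq",S,(352,248,372,266)),("sideSq",D,(260,283,280,297))):
    x0,y0,x1,y1=roi; hs=cv2.cvtColor(f["pixels"],cv2.COLOR_RGB2HSV)[y0:y1,x0:x1]
    g=hs[...,2].astype(float); m=((hs[...,1]<60)&(g>75)).astype(np.uint8); 
    k,l,st,ce=cv2.connectedComponentsWithStats(m); i=1+np.argmin(np.linalg.norm(ce[1:]-[(x1-x0)/2,(y1-y0)/2],axis=1))
    c=max(cv2.findContours((l==i).astype(np.uint8),0,1)[0],key=cv2.contourArea)[:,0]+[x0,y0]
    P=plane(f,c,68)[:,:2].astype(np.float32); print(n,st[i],plane(f,ce[i]+[x0,y0],68),cv2.minAreaRect(P))
E
```

```text
slab S [[708.8, -119.5], [720.0, 114.3], [587.9, 119.1]]
slab D [[714.1, 122.0], [582.5, 124.7], [572.8, -111.6]]
handle D [[641.5, 99.1], [628.2, 23.8]]
handle S [[629.5, 22.6]]
cap D l/r [[670.7, 69.3], [599.0, 46.0]]
cap S l/r/b [[665.8, 36.7], [610.0, 86.4], [666.1, 90.1]]
handle end (array([628.6,  21.5, 200.1]), np.float64(1.3045706993694197))
hole S [[650.2, -64.3]]
face S [[611.0, -96.2], [689.4, -107.3]]
face low S [[611.5, -17.5], [696.7, -28.3]]
scene [  0   0  19  16 195] [[412.44581039 217.39624448  68.        ]] ((419.1824951171875, 215.55215454101562), (52.205501556396484, 54.96043014526367), 41.258445739746094)
side [  0   0  16  13 190] [[424.4767995  217.07767526  68.        ]] ((424.7090759277344, 218.258544921875), (40.40510559082031, 45.96355056762695), 16.354522705078125)
sceneSq [  5   0  15  15 131] [[433.24706849 306.92093791  68.        ]] ((430.2605895996094, 306.94573974609375), (58.71140670776367, 30.804161071777344), 2.257782220840454)
sideSq [  0   0  17  12 137] [[446.6010981  306.33677356  68.        ]] ((449.1673889160156, 304.45416259765625), (40.00689697265625, 37.19608688354492), 18.392492294311523)
```

```bash
python3 -m crank '[[0,0.06,0.035,0,0,0,0.028],[0,0.123,0.07,0,0,0,0.055],[0,0.123,0.07,0,0,0,0.055],[0,0.123,0.07,0,0,0,0.055]]' 50
python3 - <<'E'
from h import *
import pickle
f=arm.grab_frame("wrist");pickle.dump(f,open("w1.pkl","wb"))
print(f["position"],np.round(proj(f,[[641.5,99.1,201],[628.2,23.8,201],[650,-64,75]]),0))
cv2.imwrite("pics/w1.png",f["pixels"][:,:,::-1])
E
```

```text
time_s: 0.55
ee_pos: [634.9, 62.0, 241.3]
ee_rot: [-2.402, -2.024, 0.003]
wrist_force: [0.1, -0.1, -0.1]
opening: 85.4
gripper_force: 0.0
[646.61481737 129.66419333 371.10247318] [[255. 163.]
 [254. 268.]
 [283. 271.]]
```

View pics/w1.png

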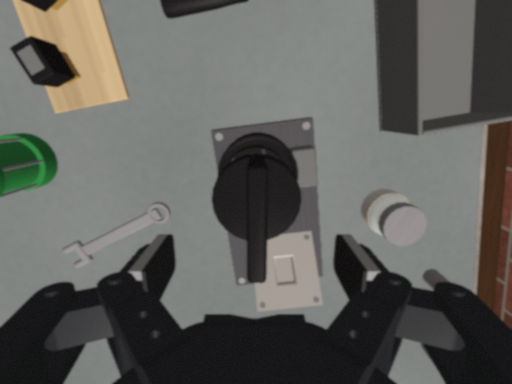

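The wrist view shows the bar centred at column 256, rows 155–282, between the fingers and parallel to the pads. The hole is at (285,269), against (283,271) predicted. Descend and grip.

```bash
python3 -m crank '[[0,-0.003,0.003,0.05,0,0,0],[0,-0.003,0.003,0.096,0,0,0],[0,-0.003,0.003,0.096,0,0,0],[0.5,-0.003,0.003,0.096,0,0,0],[1,-0.003,0.003,0.096,0,0,0],[1,-0.003,0.003,0.096,0,0,0],[1,-0.003,0.003,0.096,0,0,0],[1,-0.003,0.003,0.096,0,0,0],[1,-0.003,0.003,0.096,0,0,0],[1,-0.003,0.003,0.096,0,0,0]]' 60
```

```text
time_s: 1.6
ee_pos: [636.4, 59.9, 195.2]
ee_rot: [2.404, 2.021, 0.002]
wrist_force: [-1.3, 0.9, 4.4]
opening: 12.7
gripper_force: 59.3
```

```bash
python3 -m crank '[[1,0,0,-0.01,0,0,0],[1,0,0,-0.025,0,0,0],[1,0,0,-0.04,0,0,0],[1,0,0,-0.06,0,0,0],[1,0,0,-0.08,0,0,0],[1,0,0,-0.1,0,0,0],[1,0,0,-0.12,0,0,0],[1,0,0,-0.14,0,0,0],[1,0,0,-0.15,0,0,0],[1,0,0,-0.15,0,0,0]]'
python3 - <<'E'
from h import *
s=arm.get_state();print(s["wrist_force"],s["opening"],s["joints"])
T=R.from_rotvec(s["ee_rot"]).as_matrix(); print(T.T@(np.array([414.3,-281,s["ee_pos"][2]])-s["ee_pos"])/500)
E
```

```text
time_s: 2.6
ee_pos: [636.6, 59.8, 270.6]
ee_rot: [2.404, 2.021, 0.002]
wrist_force: [0.9, 0.4, -3.1]
opening: 12.7
gripper_force: 58.5
[ 0.8639202   0.38434961 -3.06424817] 12.68916054438451 [ 4.04500618e-02  2.06546017e-01  1.05364015e+00 -2.01837589e-05
  1.87943301e+00  2.13196293e-01]
[-0.74783322 -0.32073978 -0.00091816]
```

```bash
python3 -m crank '[[1,-0.007,-0.003,0,0,0,0],[1,-0.022,-0.010,0,0,0,0],[1,-0.045,-0.019,0,0,0,0],[1,-0.075,-0.032,0,0,0,0],[1,-0.112,-0.048,0,0,0,0],[1,-0.15,-0.064,0,0,0,0],[1,-0.187,-0.08,0,0,0,0],[1,-0.224,-0.096,0,0,0,0],[1,-0.262,-0.112,0,0,0,0],[1,-0.3,-0.128,0,0,0,0]]'
python3 -m crank '[[1,-0.037,-0.016,0,0,0,0],[1,-0.075,-0.032,0,0,0,0],[1,-0.112,-0.048,0,0,0,0],[1,-0.15,-0.064,0,0,0,0],[1,-0.19,-0.08,0,0,0,0],[1,-0.224,-0.096,0,0,0,0],[1,-0.262,-0.112,0,0,0,0],[1,-0.3,-0.128,0,0,0,0],[1,-0.337,-0.144,0,0,0,0],[1,-0.374,-0.16,0,0,0,0]]'
python3 -m crank '[[1,-0.03,-0.013,0,0,0,0],[1,-0.05,-0.022,0,0,0,0],[1,-0.065,-0.028,0,0,0,0],[1,-0.073,-0.032,0,0,0,0],[1,-0.073,-0.032,0,0,0,0],[1,-0.073,-0.032,0,0,0,0],[1,-0.073,-0.032,0,0,0,0]]'
python3 - <<'E'
from h import *
f=arm.grab_frame("side");cv2.imwrite("pics/s2.png",cv2.resize(f["pixels"][110:260,220:420],(800,600))[:,:,::-1])
E
```

```text
time_s: 3.6
ee_pos: [545.9, -78.7, 269.4]
ee_rot: [2.406, 2.02, -0.0]
wrist_force: [0.4, -0.2, -2.9]
opening: 12.9
gripper_force: 58.5
time_s: 4.6
ee_pos: [434.7, -248.6, 269.4]
ee_rot: [2.405, 2.02, -0.0]
wrist_force: [-0.6, 0.5, -3.1]
opening: 12.8
gripper_force: 58.5
time_s: 5.3
ee_pos: [414.7, -280.2, 269.2]
ee_rot: [-2.404, -2.022, -0.0]
wrist_force: [0.3, 0.3, -2.9]
opening: 12.8
gripper_force: 58.5
```

View pics/s2.png

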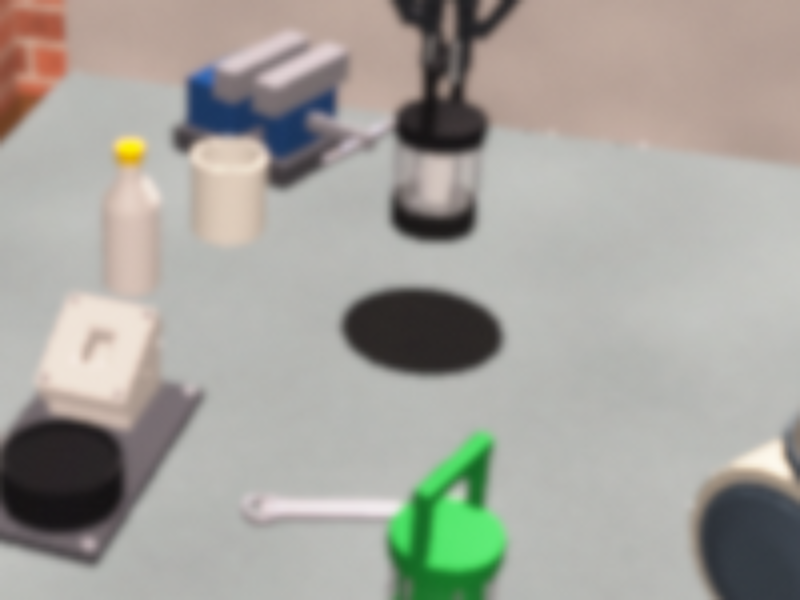

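The side view shows the lamp hanging upright above the mat, at (435,170) over (422,330). The mat, station, mug and bottle are undisturbed.

```bash
python3 -m crank '[[1,0,0,0.01,0,0,0],[1,0,0,0.03,0,0,0],[1,0,0,0.06,0,0,0],[1,0,0,0.09,0,0,0],[1,0,0,0.12,0,0,0],[1,0,0,0.15,0,0,0],[1,0,0,0.175,0,0,0],[1,0,0,0.195,0,0,0],[1,0,0,0.21,0,0,0],[1,0,0,0.21,0,0,0]]'
python3 -m crank '[[1,0,0,0.004,0,0,0],[1,0,0,0.008,0,0,0],[1,0,0,0.012,0,0,0],[1,0,0,0.016,0,0,0],[1,0,0,0.016,0,0,0]]'
```

```text
time_s: 6.35
ee_pos: [414.0, -280.4, 163.0]
ee_rot: [-2.403, -2.02, 0.001]
wrist_force: [-0.5, 1.1, -1.8]
opening: 12.9
gripper_force: 58.5
time_s: 6.85
ee_pos: [414.3, -280.6, 156.0]
ee_rot: [-2.405, -2.021, 0.0]
wrist_force: [-0.5, -0.2, -3.1]
opening: 12.8
gripper_force: 58.5
```

```bash
python3 -m crank '[[1,0,0,0.002,0,0,0],[1,0,0,0.004,0,0,0],[1,0,0,0.004,0,0,0]]'
```

```text
time_s: 7.15
ee_pos: [414.6, -280.8, 155.2]
ee_rot: [2.404, 2.021, 0.0]
wrist_force: [-1.9, 0.8, 2.3]
opening: 13.0
gripper_force: 59.2
```

```bash
python3 -m crank '[[0.7,0,0,0,0,0,0],[0.5,0,0,0,0,0,0],[0.3,0,0,0,0,0,0],[0.3,0,0,0,0,0,0],[0.3,0,0,0,0,0,0],[0.3,0,0,0,0,0,0],[0.3,0,0,-0.02,0,0,0],[0.3,0,0,-0.06,0,0,0],[0.3,0,0,-0.12,0,0,0],[0.3,0,0,-0.2,0,0,0]]'
python3 -m crank '[[0,0,0,-0.1,0,0,0],[0,0,0,-0.1,0,0,0],[0,0,0,-0.1,0,0,0]]'
python3 - <<'E'
from h import *
s=arm.get_state()
f=arm.grab_frame("side");cv2.imwrite("pics/s3.png",cv2.resize(f["pixels"][110:260,220:420],(800,600))[:,:,::-1])
T=R.from_rotvec(s["ee_rot"]).as_matrix()
for P in([424,218,250],[650,-95,290]): print(T.T@(np.array(P)-s["ee_pos"])/500)
E
```

```text
time_s: 8.15
ee_pos: [413.8, -280.2, 254.3]
ee_rot: [-2.403, -2.02, 0.001]
wrist_force: [0.1, -1.1, -0.0]
opening: 59.9
gripper_force: 0.0
time_s: 8.45
ee_pos: [414.8, -281.0, 306.7]
ee_rot: [2.401, 2.019, 0.001]
wrist_force: [-0.2, -0.8, -1.2]
opening: 85.2
gripper_force: 0.0
[ 0.98645894 -0.15385824  0.11082386]
[0.44729544 0.39930984 0.03409194]
```

View pics/s3.png

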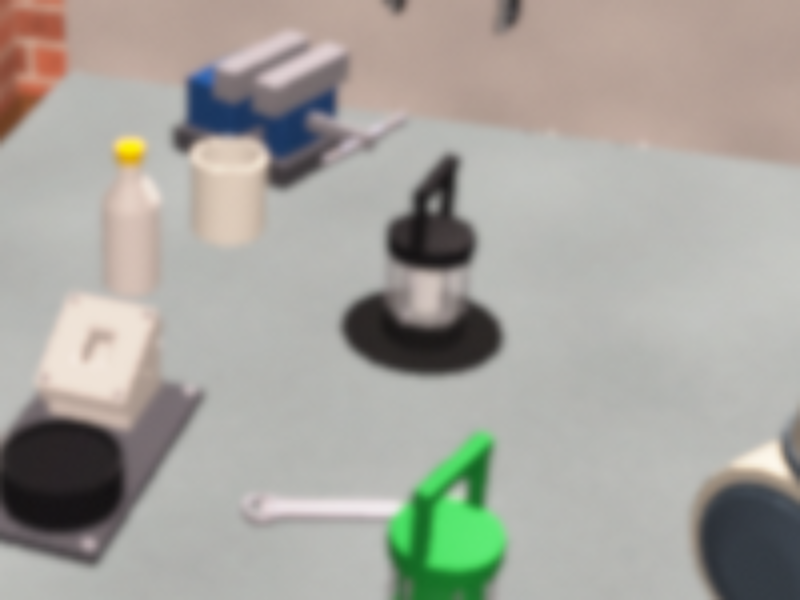

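The lamp stands upright and centred on the mat at (428,320), released. Next I'll view the socket with the wrist camera.

```bash
python3 -m crank '[[0,0.07,0.06,0,0,0,0],[0,0.14,0.12,0,0,0,0],[0,0.21,0.18,0,0,0,0],[0,0.28,0.25,0,0,0,0],[0,0.36,0.32,0,0,0,-0.02],[0,0.42,0.37,0,0,0,-0.043],[0,0.447,0.4,0.02,0,0,-0.043],[0,0.447,0.4,0.034,0,0,-0.043],[0,0.447,0.4,0.034,0,0,-0.043],[0,0.447,0.4,0.034,0,0,-0.043]]'
python3 - <<'E'
from h import *
import pickle
f=arm.grab_frame("wrist");pickle.dump(f,open("w2.pkl","wb"));print(f["position"],proj(f,[650,-64,75]))
cv2.imwrite("pics/w2.png",cv2.resize(f["pixels"][60:285,106:406],(800,600))[:,:,::-1])
E
```

```text
time_s: 9.5
ee_pos: [648.9, -95.7, 286.6]
ee_rot: [-2.263, -2.177, 0.002]
wrist_force: [0.3, 1.4, 0.9]
opening: 85.3
gripper_force: 0.0
[651.46660746 -27.06488796 416.37780504] [[254.54544858 143.81226603]]
```

View pics/w2.png

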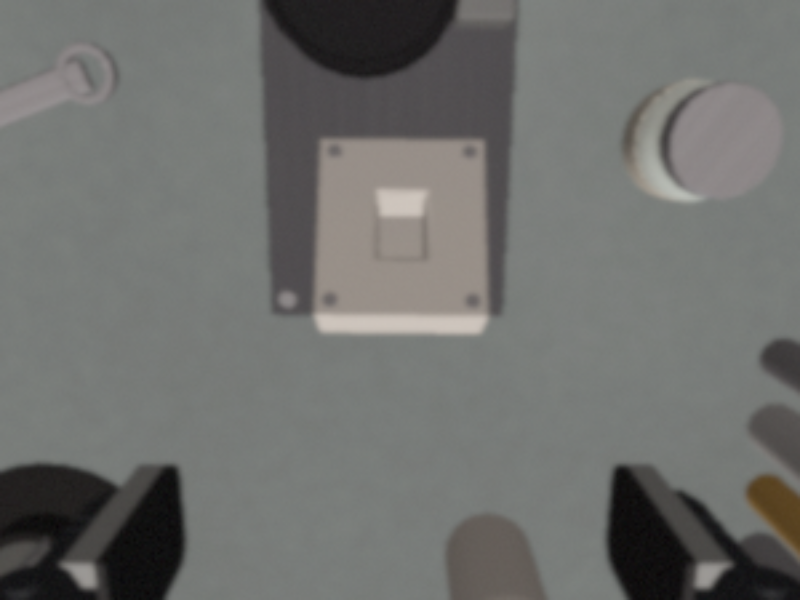

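The wrist view shows the socket face with corners at (319,140), (484,140), (490,315), (314,315) and the hole mouth at (376–428, 189–260), in the 2.667x crop.

```bash
python3 - <<'E'
from h import *
import pickle
f=pickle.load(open("w2.pkl","rb"))
g=cv2.cvtColor(f["pixels"],cv2.COLOR_RGB2GRAY)
U=np.array([[376,189],[428,189],[427,260],[375,260],[319,140],[484,140],[490,315],[314,315],[335,151],[470,152],[473,300],[329,299]],float)
px0=(U+.5)*.375-.5+[106,60]
px=cv2.cornerSubPix(g,px0[:8,None].astype(np.float32).copy(),(2,2),(-1,-1),(3,50,.01))[:,0]
print(np.round(px-px0[:8],2).tolist())
for q,lab in((px0,"eye"),(np.r_[px,px0[8:]],"sub")):
    yaw=0.
    for it in range(5):
        C=plane(f,q[:4].mean(0),75)[0] if it==0 else C
        a=np.array([np.cos(yaw),np.sin(yaw),0]);b=np.array([-np.sin(yaw),np.cos(yaw),0])
        n=.5*b+np.cos(np.pi/6)*np.array([0,0,1])
        p,d=rays(f,q); X=p+d*(((C-p)@n)/(d@n))[:,None]
        Hc=X[:4].mean(0)
        # slide C so that its height is 75 along the centre ray
        C=Hc+ (75-Hc[2])*(Hc-p)/(Hc[2]-p[2])
        e=[X[5]-X[4] if False else X[4]-X[5],X[7]-X[6]]  # filled below
        left=X[4]-X[7]; right=X[5]-X[6]; s=left+right; yaw=-np.arctan2(s[0],s[1])
    print(lab,"C",C.round(1),"yaw deg",np.degrees(yaw).round(2),"hole",[np.linalg.norm(X[i]-X[j]).round(1) for i,j in((0,1),(2,3),(1,2),(0,3))],
     "face",[np.linalg.norm(X[i]-X[j]).round(1) for i,j in((4,5),(6,7),(5,6),(4,7))],"facemid",X[4:8].mean(0).round(1),"screwmid",X[8:].mean(0).round(1))
s=arm.get_state();print(s["joints"]);T=R.from_rotvec(s["ee_rot"]).as_matrix();print(T.T@(np.array([424,160,250])-s["ee_pos"])/500)
E
```

```text
[[0.08, 0.06], [-0.33, 0.25], [-0.26, 0.4], [-0.05, 0.09], [0.45, -0.66], [-0.01, -0.01], [-0.73, -0.13], [-0.35, -0.51]]
eye C [652.2 -63.9  75. ] yaw deg -2.16 hole [np.float64(24.9), np.float64(24.3), np.float64(36.2), np.float64(36.2)] face [np.float64(80.5), np.float64(80.6), np.float64(89.0), np.float64(89.1)] facemid [652.2 -64.3  75.2] screwmid [652.3 -63.7  74.9]
sub C [652.  -64.2  75. ] yaw deg -2.86 hole [np.float64(24.4), np.float64(24.0), np.float64(36.4), np.float64(36.2)] face [np.float64(80.0), np.float64(80.2), np.float64(89.0), np.float64(89.3)] facemid [652.1 -63.9  74.8] screwmid [652.3 -63.7  74.7]
[-1.98355097e-01  2.64325603e-01  9.56585534e-01 -2.86880444e-04
  1.92082706e+00 -1.59264971e-01]
[ 0.49371531 -0.46971022  0.07512434]
```

```bash
python3 -m crank '[[0,0.07,-0.06,0,0,0,0],[0,0.14,-0.12,0,0,0,0],[0,0.21,-0.18,0,0,0,0],[0,0.28,-0.24,0,0,0,0],[0,0.35,-0.30,0,0,0,0],[0,0.42,-0.36,0,0,0,0],[0,0.48,-0.42,0.03,0,0,0],[0,0.543,-0.472,0.075,0,0,0],[0,0.543,-0.472,0.075,0,0,0],[0,0.543,-0.472,0.075,0,0,0]]'
python3 - <<'E'
from h import *
import pickle
f=arm.grab_frame("wrist");pickle.dump(f,open("w3.pkl","wb"));print(f["position"],proj(f,[424,218,68]))
cv2.imwrite("pics/w3.png",cv2.resize(f["pixels"][30:255,106:406],(800,600))[:,:,::-1])
E
```

```text
time_s: 10.55
ee_pos: [423.7, 184.9, 250.4]
ee_rot: [2.261, 2.179, 0.002]
wrist_force: [0.4, 0.5, 0.4]
opening: 85.2
gripper_force: 0.0
[425.68661682 253.57601174 380.24337403] [[253.34969297 145.39211506]]
```

View pics/w3.png

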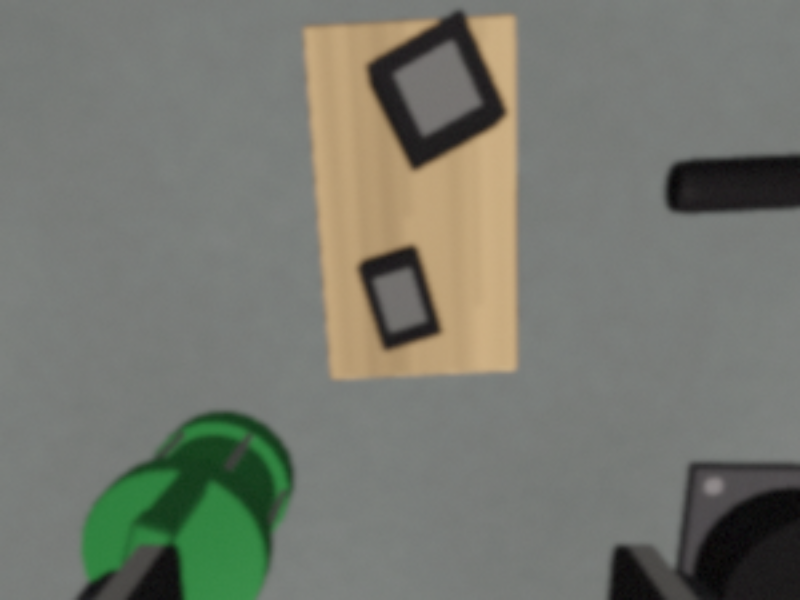

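The wrist view shows the oblong module with its grey top at corners (374,277), (412,266), (429,326), (391,335), turned about 16° in the image. The square module is at (437,88), and the green lamp's cap is at (178,545).

```bash
python3 - <<'E'
from h import *
import pickle
f=pickle.load(open("w3.pkl","rb"))
h=cv2.cvtColor(f["pixels"],cv2.COLOR_RGB2HSV)
x0,y0,x1,y1=240,122,276,162
v=h[y0:y1,x0:x1,2]; s=h[y0:y1,x0:x1,1]
def rep(m,z,n):
    c=[c for c in cv2.findContours(m.astype(np.uint8),0,1)[0] if cv2.contourArea(c)>20]
    for k in c:
        P=plane(f,k[:,0]+[x0,y0],z)[:,:2].astype(np.float32); print(n,cv2.contourArea(k),cv2.minAreaRect(P))
b=cv2.morphologyEx(((v<70)).astype(np.uint8),3,np.ones((15,15)))
rep(b,68,"body")
rep((v>75)&(s<50)&(cv2.erode(b,np.ones((5,5)))>0),68,"label")
U=np.array([[374,277],[412,266],[429,326],[391,335],[360,265],[414,247],[439,331],[386,349]],float)
q=(U+.5)*.375-.5+[106,30]; X=plane(f,q,68)
print(X[:4].mean(0),X[4:].mean(0))
for i in(0,4):
    e=X[i]-X[i+3]+X[i+1]-X[i+2]; w=X[i+1]-X[i]+X[i+2]-X[i+3]; print("long dir yaw",np.degrees(-np.arctan2(e[0],e[1])),np.linalg.norm(e)/2,np.linalg.norm(w)/2,np.degrees(np.arctan2(w[1],w[0])))
print("green cap",plane(f,(np.array([178,545])+.5)*.375-.5+[106,30],105))
E
```

```text
body 999.0 ((429.1080322265625, 221.81629943847656), (44.40494155883789, 40.927791595458984), 87.83235168457031)
label 286.0 ((426.6490783691406, 221.66262817382812), (17.1155948638916, 24.20332908630371), 16.131057739257812)
[427.48492821 220.96059454  68.        ] [426.79276125 222.11461389  68.        ]
long dir yaw 14.205482404167547 26.3031867813685 16.961665820624955 12.415079583170566
long dir yaw 14.998705244670298 37.526958179324524 24.32929015185805 16.25680205429401
green cap [[329.86621081 127.13354104 105.        ]]
```

```bash
cat >> h.py <<'E'
def delta(P,Rt=None):
    s=arm.get_state(); T=R.from_rotvec(s["ee_rot"]); 
    print("shift",np.round(T.inv().apply(np.array(P)-s["ee_pos"])/500,4),end=" ")
    if Rt is not None: print("turn",np.round((T.inv()*Rt).as_rotvec()/np.pi,4),end="")
    print()
def Rdown(yaw): # tool x = world y turned by yaw
    return R.from_euler("z",yaw,degrees=True)*R.from_matrix([[0,1,0],[1,0,0],[0,0,-1]])
E
python3 -c "
from h import *
delta([427.2,221.4,250],Rdown(15)); delta([427.2,221.4,48],Rdown(15))"
```

```text
shift [0.074  0.0025 0.0021] turn [ 0.0008  0.     -0.0956]
shift [0.0739 0.0015 0.4061] turn [ 0.0008  0.     -0.0956]
```

```bash
python3 -m crank '[[0,0.04,0.001,0,0,0,-0.045],[0,0.074,0.002,0,0,0,-0.0956],[0,0.074,0.002,0.03,0,0,-0.0956],[0,0.074,0.002,0.1,0,0,-0.0956],[0,0.074,0.002,0.17,0,0,-0.0956],[0,0.074,0.002,0.24,0,0,-0.0956],[0,0.074,0.002,0.31,0,0,-0.0956],[0,0.074,0.0015,0.37,0,0,-0.0956],[0,0.074,0.0015,0.406,0,0,-0.0956],[0,0.074,0.0015,0.406,0,0,-0.0956]]' 30
python3 -m crank '[[0,0,0,0,0,0,0],[1,0,0,0,0,0,0],[1,0,0,0,0,0,0],[1,0,0,0,0,0,0],[1,0,0,0,0,0,0],[1,0,0,0,0,0,0],[1,0,0,0,0,0,0],[1,0,0,0,0,0,0],[1,0,0,0,0,0,0]]' 40
```

```text
time_s: 11.6
ee_pos: [425.1, 219.8, 43.1]
ee_rot: [-1.916, -2.486, 0.009]
wrist_force: [-0.7, 0.6, -0.1]
opening: 85.6
gripper_force: 0.0
time_s: 12.5
ee_pos: [426.7, 222.4, 47.5]
ee_rot: [1.911, 2.493, 0.001]
wrist_force: [0.1, 0.7, 6.0]
opening: 27.5
gripper_force: 41.3
```

```bash
cat >> h.py <<'E'
YAW=-2.4; C=np.array([652.1,-64.0,75.])
Rs=R.from_euler("z",YAW,degrees=True)*R.from_euler("x",-30,degrees=True) # socket frame
Rt=Rs*R.from_matrix([[0,1,0],[1,0,0],[0,0,-1]])
E
python3 -m crank '[[1,0,0,-0.03,0,0,0],[1,0,0,-0.08,0,0,0],[1,0,0,-0.13,0,0,0],[1,0,0,-0.18,0,0,0],[1,0,0,-0.23,0,0,0],[1,0,0,-0.27,0,0,0],[1,0,0,-0.28,0,0,0],[1,0,0,-0.28,0,0,0]]'
python3 -c "
from h import *
print(Rs.as_matrix()[:,2]); delta(C+Rs.apply([0,0,98]),Rt)"
```

```text
time_s: 13.3
ee_pos: [426.6, 222.4, 187.6]
ee_rot: [1.911, 2.493, 0.002]
wrist_force: [-0.5, -0.4, -1.1]
opening: 27.2
gripper_force: 40.6
[0.02093783 0.49956142 0.8660254 ]
shift [-0.5768  0.3161  0.0557] turn [ 0.0258 -0.1655  0.0946]
```

```bash
python3 -m crank '[[1,-0.058,0.032,0,0.002,-0.016,0.009],[1,-0.115,0.063,0,0.005,-0.033,0.019],[1,-0.173,0.095,0,0.008,-0.05,0.028],[1,-0.23,0.126,0,0.01,-0.066,0.038],[1,-0.288,0.158,0,0.013,-0.083,0.047],[1,-0.346,0.19,0,0.015,-0.099,0.057],[1,-0.404,0.221,0,0.018,-0.116,0.066],[1,-0.461,0.253,0,0.021,-0.132,0.076],[1,-0.519,0.284,0.02,0.023,-0.149,0.085],[1,-0.577,0.316,0.04,0.0258,-0.1655,0.0946]]'
python3 -m crank '[[1,0,0,0,0,0,0],[1,0,0,0,0,0,0],[1,0,0,0,0,0,0],[1,0,0,0,0,0,0]]'
python3 - <<'E'
from h import *
import pickle
delta(C+Rs.apply([0,0,98]),Rt); s=arm.get_state(); print(s["joints"])
f=arm.grab_frame("wrist");pickle.dump(f,open("w4.pkl","wb"))
T=R.from_rotvec(s["ee_rot"])
# predicted pixels of the module's foot end corners, body lower corners, hole corners
m=s["ee_pos"]+T.apply([[15,10,40],[15,-10,40],[20,14,18],[20,-14,18],[20,14,-20],[20,-14,-20]])
print(proj(f,m).round(1).tolist()); print(proj(f,C+Rs.apply([[11,16,0],[-11,16,0],[11,-16,0],[-11,-16,0]])).round(1).tolist())
cv2.imwrite("pics/w4.png",cv2.resize(f["pixels"][135:360,106:406],(800,600))[:,:,::-1])
E
```

```text
time_s: 14.3
ee_pos: [654.2, -16.2, 164.8]
ee_rot: [1.97, 1.89, -0.534]
wrist_force: [0.1, 0.4, -0.7]
opening: 27.6
gripper_force: 40.6
time_s: 14.7
ee_pos: [653.6, -14.6, 167.9]
ee_rot: [1.97, 1.891, -0.528]
wrist_force: [-0.9, 0.1, -0.5]
opening: 27.3
gripper_force: 40.6
shift [0.0073 0.0011 0.0144] turn [ 0.0002 -0.0001  0.0002]
[ 0.17322122  0.30678991  1.19635804 -0.51805612  1.73594252  0.15261909]
[[269.8, 199.2], [239.6, 199.2], [279.0, 202.7], [230.6, 202.7], [286.6, 230.2], [223.4, 230.2]]
[[267.5, 171.8], [242.8, 171.8], [267.0, 205.7], [243.2, 205.7]]
```

View pics/w4.png

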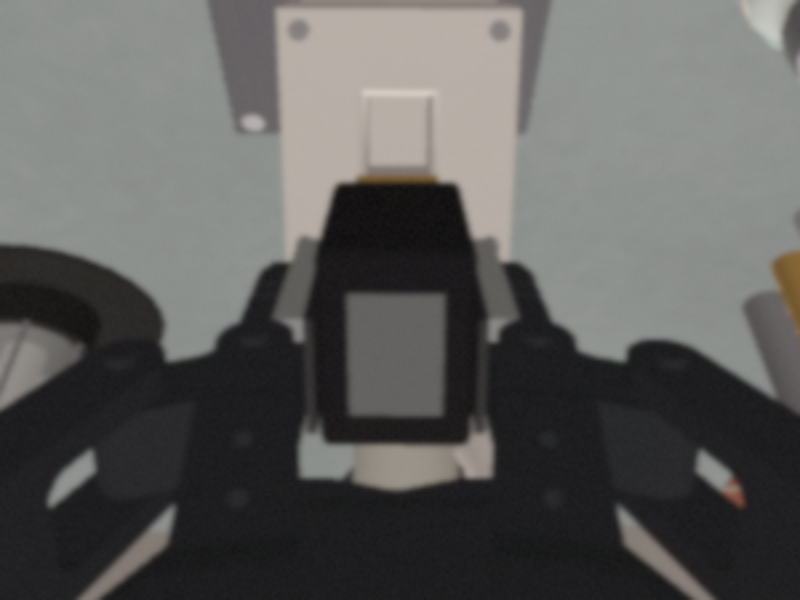

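The wrist view shows the module straight in the fingers, with its body front edge at (335–460,185) and its label at (346–445, 292–416). The hole ahead of it has its far edge at row 90 and columns 362–437, and the face's far edge is at row 8.

```bash
python3 - <<'E'
from h import *
import pickle
f=pickle.load(open("w4.pkl","rb")); s=arm.get_state(); T=R.from_rotvec(s["ee_rot"])
o=lambda p:((np.array(p,float)+.5)*.375-.5+[106,135]).round(1).tolist()
pr=lambda t:proj(f,s["ee_pos"]+T.apply(t)).round(1).tolist()
print("label meas",o([395.5,354]),"pred",pr([0,0,-20]),"d/dx",(proj(f,s["ee_pos"]+T.apply([1,0,-20]))-proj(f,s["ee_pos"]+T.apply([0,0,-20]))).round(2), "dz",(proj(f,s["ee_pos"]+T.apply([0,0,-19]))-proj(f,s["ee_pos"]+T.apply([0,0,-20]))).round(2))
print("top back edge",o([[327,440],[468,440]]),pr([[-20,-14,-20],[-20,14,-20]]))
print("low front",o([[335,185],[460,185]]),pr([[20,-14,18],[20,14,18]]),"dx",(np.array(pr([21,0,18]))-pr([20,0,18])),"dz",(np.array(pr([20,0,19]))-pr([20,0,18])))
print("foot front col",o([[357,178],[438,178]]),pr([[15,-10,18],[15,10,18]]))
print("face far",o([[276,8],[523,8]]),proj(f,C+Rs.apply([[-40,45,0],[40,45,0]])).round(1).tolist())
print("screws",o([[298,30],[499,30]]),"hole far",o([[362,90],[437,90]]),proj(f,C+Rs.apply([[-12.5,18,0],[12.5,18,0]])).round(1).tolist())
w2=pickle.load(open("w2.pkl","rb")); q=(np.array([[335,151],[470,152]])+.5)*.375-.5+[106,60]
p,d=rays(w2,q); n=Rs.as_matrix()[:,2]; X=p+d*(((C-p)@n)/(d@n))[:,None]; print("screws pred",proj(f,X).round(1).tolist())
E
```

```text
label meas [254.0, 267.4] pred [[255.2, 270.2]] d/dx [[ 0.  -1.9]] dz [[-0.01 -1.2 ]]
top back edge [[228.3, 299.7], [281.2, 299.7]] [[226.2, 306.6], [284.1, 306.6]]
low front [[231.3, 204.1], [278.2, 204.1]] [[230.8, 203.0], [279.2, 203.0]] dx [[ 0.  -1.7]] dz [[ 0.  -0.6]]
foot front col [[239.6, 201.4], [269.9, 201.4]] [[237.8, 211.1], [272.1, 211.1]]
face far [[209.2, 137.7], [301.8, 137.7]] [[208.8, 138.8], [301.6, 138.8]]
screws [[217.4, 145.9], [292.8, 145.9]] hole far [[241.4, 168.4], [269.6, 168.4]] [[241.1, 169.6], [269.2, 169.6]]
screws pred [[218.0, 146.7], [293.4, 147.2]]
```

```bash
python3 -m crank '[[1,0.0085,0.002,0.02,0,0,0],[1,0.0085,0.002,0.05,0,0,0],[1,0.0085,0.002,0.08,0,0,0],[1,0.0085,0.002,0.105,0,0,0],[1,0.0085,0.002,0.118,0,0,0],[1,0.0085,0.002,0.12,0,0,0],[1,0.0085,0.002,0.12,0,0,0],[1,0.0085,0.002,0.12,0,0,0],[1,0.0085,0.002,0.12,0,0,0]]'
python3 - <<'E'
from h import *
C2=C+Rs.apply([.4,.6,0]); delta(C2+Rs.apply([0,0,45]),Rt); delta(C2+Rs.apply([0,0,18]),Rt)
f=arm.grab_frame("side");cv2.imwrite("pics/s4.png",cv2.resize(f["pixels"][140:230,190:310],(800,600),interpolation=2)[:,:,::-1])
E
```

```text
time_s: 15.65
ee_pos: [654.1, -41.4, 113.6]
ee_rot: [1.97, 1.89, -0.528]
wrist_force: [0.4, 0.6, -0.9]
opening: 27.4
gripper_force: 40.6
shift [ 0.0006 -0.0013 -0.0005] turn [0.0001 0.0001 0.    ]
shift [ 0.0006 -0.0013  0.0535] turn [0.0001 0.0001 0.    ]
```

View pics/s4.png

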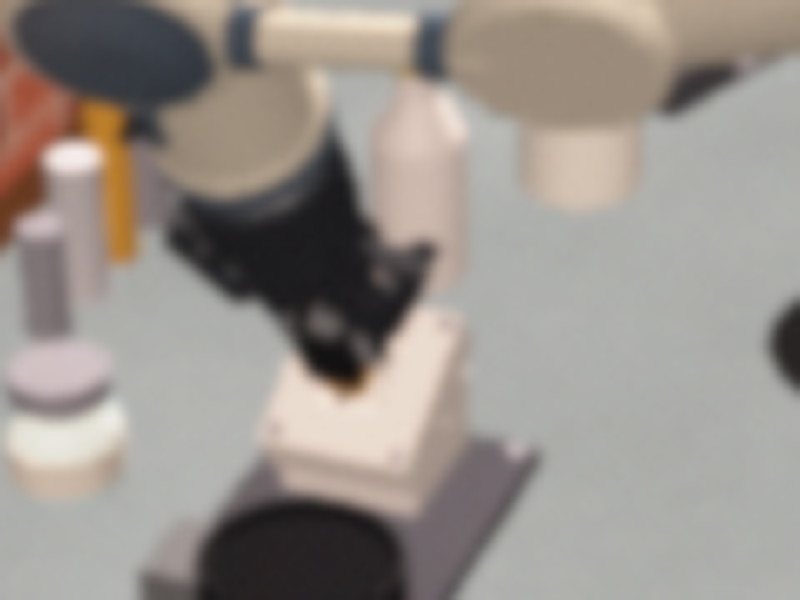

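The side view shows the brass foot at (350,383), right above the hole, with the tool tilted along the socket axis. Lower slowly.

```bash
python3 -m crank '[[1,0,0,0.004,0,0,0],[1,0,0,0.008,0,0,0],[1,0,0,0.012,0,0,0],[1,0,0,0.016,0,0,0],[1,0,0,0.018,0,0,0],[1,0,0,0.02,0,0,0],[1,0,0,0.02,0,0,0]]'
python3 -c "
from h import *
s=arm.get_state();T=R.from_rotvec(s['ee_rot']);print(T.inv().apply(s['wrist_force']),s['torque'],Rs.inv().apply(s['ee_pos']-C))"
```

```text
time_s: 16.4
ee_pos: [653.4, -46.8, 103.9]
ee_rot: [1.971, 1.891, -0.53]
wrist_force: [-0.4, 0.6, -0.4]
opening: 27.1
gripper_force: 40.6
[ 0.74099037 -0.45579496  0.05446789] [0.29201564 0.01401533 0.02342145] [ 0.60171142  0.51803216 33.62579037]
```

```bash
python3 -m crank '[[1,0,0,0.004,0,0,0],[1,0,0,0.008,0,0,0],[1,0,0,0.012,0,0,0],[1,0,0,0.016,0,0,0],[1,0,0,0.02,0,0,0],[1,0,0,0.024,0,0,0],[1,0,0,0.027,0,0,0],[1,0,0,0.027,0,0,0]]'
python3 -c "
from h import *
s=arm.get_state();T=R.from_rotvec(s['ee_rot']);print(T.inv().apply(s['wrist_force']),s['torque'],Rs.inv().apply(s['ee_pos']-C))"
```

```text
time_s: 17.2
ee_pos: [653.1, -53.6, 92.0]
ee_rot: [1.971, 1.891, -0.531]
wrist_force: [1.2, 1.1, -0.9]
opening: 27.4
gripper_force: 40.6
[1.45309948 1.15039543 0.18267918] [ 0.28391335 -0.02417651 -0.10259529] [ 0.52490725  0.53569123 19.99682244]
```

Still no contact, with about 2 mm to go. Press on gently until the body meets the face.

```bash
python3 -m crank '[[1,0,0,0.002,0,0,0],[1,0,0,0.004,0,0,0],[1,0,0,0.005,0,0,0],[1,0,0,0.006,0,0,0],[1,0,0,0.006,0,0,0]]'
python3 -c "
from h import *
s=arm.get_state();T=R.from_rotvec(s['ee_rot']);print(T.inv().apply(s['wrist_force']),s['torque'],Rs.inv().apply(s['ee_pos']-C))"
```

```text
time_s: 17.7
ee_pos: [653.2, -54.5, 90.5]
ee_rot: [1.971, 1.89, -0.529]
wrist_force: [-2.6, 4.4, 4.9]
opening: 27.2
gripper_force: 41.4
[ 1.28561003 -2.77107428 -6.42091007] [ 0.40243441  0.42840071 -0.27544432] [ 0.72239465  0.44762961 18.20747492]
```

```bash
python3 -m crank '[[1,0,0,0.002,0,0,0],[1,0,0,0.003,0,0,0],[1,0,0,0.003,0,0,0]]'
python3 -m crank '[[0.75,0,0,0,0,0,0],[0.5,0,0,0,0,0,0],[0.3,0,0,0,0,0,0],[0.2,0,0,0,0,0,0],[0.2,0,0,0,0,0,0],[0.2,0,0,-0.01,0,0,0],[0.2,0,0,-0.04,0,0,0],[0.2,0,0,-0.09,0,0,0],[0.2,0,0,-0.16,0,0,0],[0.2,0,0,-0.2,0,0,0]]'
python3 -m crank '[[0.2,0,0,-0.05,0,0,0],[0.2,0.02,0,-0.05,0,0,0],[0.2,0.02,0,-0.05,0,0,0],[0.2,0.02,0,-0.05,0,0,0]]'
python3 - <<'E'
from h import *
f=arm.grab_frame("wrist");g=arm.grab_frame("side")
a=cv2.resize(f["pixels"][110:260,180:330],(400,400),interpolation=2);b=cv2.resize(g["pixels"][130:230,190:290],(400,400),interpolation=2)
cv2.imwrite("pics/e.png",np.hstack([a,b])[:,:,::-1])
top=C+Rs.apply([0,0,38]); p=proj(f,[top,top+Rs.apply([0,0,20])])[0]; print((p-[180,110])*400/150)
E
```

```text
time_s: 18.0
ee_pos: [653.2, -54.6, 90.5]
ee_rot: [1.971, 1.89, -0.527]
wrist_force: [-5.1, 7.9, 9.9]
opening: 27.3
gripper_force: 42.4
time_s: 19.0
ee_pos: [656.0, -4.0, 179.3]
ee_rot: [1.97, 1.889, -0.524]
wrist_force: [-0.5, -0.4, 0.6]
opening: 67.9
gripper_force: 0.0
time_s: 19.4
ee_pos: [655.8, 15.6, 190.4]
ee_rot: [1.97, 1.892, -0.532]
wrist_force: [0.9, -0.1, 0.2]
opening: 68.3
gripper_force: 0.0
[198.43080893 255.14182561]
```

View pics/e.png

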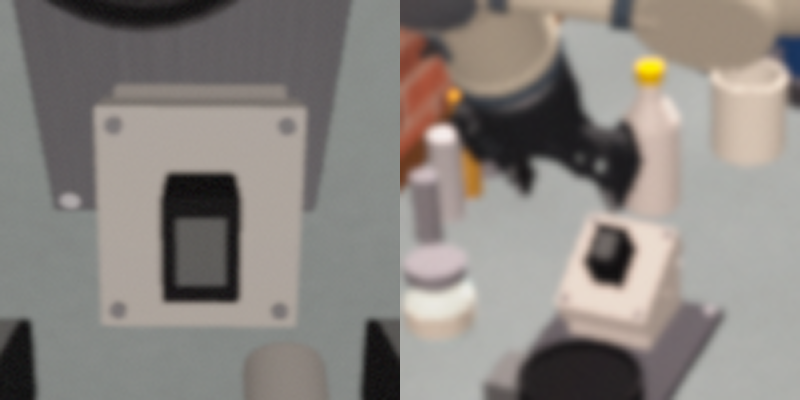

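The module sits straight in the socket with its body on the face. Its top is at (201,252) against (198,255) predicted for fully home, and the gripper is clear.

```bash
python3 -c "
from bench import arm
print(arm.sign_off())"
```

```text
the job is handed in; nothing more can be done
None
```

The lamp is standing upright and released on the round mat, the oblong module is pressed fully home in the sloping socket and released, and the job is handed in at about 19.5 s; the sign-off returned no verdict.

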